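Roll a pole stub into a V-block and butt it against the end stop

TASK

Roll the short steel pole across the bench, pushing it by its side with the fingers, up the low ramp and into the groove of the V-block. Once it lies settled in the groove, push it along the groove by its end until it butts against the stop plate, then take the fingers away. Push gently, never forcing the pole hard against anything; do not lift or carry it, and leave the other things on the bench where they are.

Things in the scene. Friction and masses are not known exactly. Their poses are not given: they have to be found in the camera images.
- pole: round polished, slippery steel pole stub with black flat end plugs, 48 mm diameter, 120 mm long, 0.25 to 0.5 kg, lying on its side in front of the V-block's ramp. Origin: middle of its axis (24 mm above the bench there). x axis along its length; y and z turn as it rolls. It rolls easily and comes to rest soon after it is let go.
- vblock: plain aluminium V-block with a lead-in ramp, fixed to the bench, from x = -80 to 92 mm. Origin on the bench surface under the bottom line of the groove, 80 mm from its open end. x axis: along the groove towards the stop plate; y: the direction in which the pole is rolled in; z up. The groove's 30 degree flanks meet at y = 0, z = 4 mm; a seated pole's axis is at y = 0, z = 31.7 mm.
- crest (a point): middle of the ramp's top edge, axes as the V-block. The ramp rises from the bench 45 mm before it (in y) to 14.4 mm height here; the groove falls away 1 mm behind it and its bottom lies 19 mm behind it. On the crest the pole's axis is about 38 mm up.
- back_rail (a point): middle of the top of the low wall behind the groove, 44 mm high, 14 mm thick (y = 27 to 41 mm of the V-block); a bolted foot 6 mm high reaches 24 mm further back. (Obstacle elsewhere: the tall black pan-tilt camera fixed on the bench to the left of the pole, 380 mm high, fills world x = 0.28 to 0.46, y = -0.23 to 0 m.)
- stop_face (a point): the middle of the face that the pole's end shall touch, on the stop plate across the far end of the groove: on the axis of a seated pole, 31.7 mm above the bench, axes as the V-block. The plate is 10 mm thick (x = 82 to 92 mm of the V-block), 50 mm high, y = -18 to 41 mm. The other end of the groove is open.
- screw_jar: bystander, not to be disturbed: clear jar with screws and a yellow lid, 46 mm across, 56 mm tall; origin at the centre of its underside
- tape_roll_0: bystander, not to be disturbed: black roll of insulating tape lying flat, 65 mm across, 18 mm tall; origin at the centre of its underside
- battery_9v: bystander, not to be disturbed: 9 V block battery standing on end, 18x27x48 mm; origin at the centre of its underside
- marker_0: bystander, not to be disturbed: white marker pen with a black cap, lying flat, 132 mm long, 17 mm thick; origin at the centre of its underside
- key_fob: bystander, not to be disturbed: white key fob lying flat, 24x84x9 mm; origin at the centre of its underside
- solder_spool: bystander, not to be disturbed: spool of solder wire with blue flanges, standing on one flange, 59x66x42 mm; origin at the centre of its underside

How it is judged:
By the outcome, as a careful person would: the job done as asked, in the order asked, and still so for the second after the job is handed in, with the robot touching nothing.
It also fails if it takes over 61 s, if anything falls off the work surface, if the arm or the gripper's body presses on something with over 40 N, if the wrist force passes 120 N, or if a joint passes its speed limit or range.

ROBOT

A 6-joint arm with a two-finger parallel gripper is mounted at the origin on a cart in front of the work surface, level with it; the furniture and walls round the work are solid. World frame = base frame: x ahead of the robot, y to its left, z up, the work surface at z = 0. Lengths are in mm, angles in rad, forces in N, time in s.
With the tool pointing down it reaches from about 275 to 750 mm from the base axis. Payload 10.2 kg.
Tool frame: the origin (TCP) lies at the very end of the fingers, on their centre line; the grasp point (between the pads) lies 19 mm behind it; z points along the fingers, y is the line along which they close (so a half turn about z gives the same grasp; the last joint's range is limited). The gripper opens to 85 mm and grips with 20 to 120 N. Pads are 22 mm wide; open, the fingers measure 114 mm over their backs; the gripper's body (76 mm by 85 mm) begins 54 mm behind the grasp point. The pads swing forward as they close: fully open they stand 13 mm farther back than shut.
Start: joints at [0.946, 0.313, 1.498, -0, 1.331, -0.223], TCP at [205.328, 483.189, 231.294] pointing down, gripper open.
Joint ranges: [-2.94, 2.94], [-0.97, 2.17], [0.19, 2.56], [-1.23, 4.37], [0.02, 3.11], [-2.88, 2.88]. Speed limits (rad/s): [2.39, 2.39, 3.01, 3.14, 3.14, 3.14].

INTERFACE

Orientations are given as a unit quaternion [w, x, y, z].
In Python, from rig import ctrl gives the robot as it stands.
- The arm moves only by the tool step_arm, never from a script. Its argument "increments" is a list of rows, each a list of 3 entries, a list of its own where there are three numbers: the shift along the tool's x, y, z in cm, then the turn, a rotation vector about the tool's x, y, z in degrees, then the opening in per cent of the stroke, from 0 (shut) to 100 (fully open). A call has 1 to 8 rows; each row is the pose to reach, as a shift and turn from the pose commanded when the call began, along the tool's axes at that moment; what a row does not reach only later rows make up. A row lasts 1/8 s, in which the tool goes at most 62.5 mm and 10.7 degrees, less where a joint would pass 70% of its speed; a pose out of reach is approached as far as the arm can. A call with a gripper value outside its range is refused whole. The fingers move at their own pace and stop on an object; "squeeze" is the grip in N (left out, the last holds). Time passes only in rows, so rows that repeat a pose let the fingers close. It gives the time, the measured TCP pose, the force, the opening and the grip force at its end, in the units of the state.
- ctrl.sense(): the state, without advancing time (a new reading comes with each control period).
- ctrl.capture(name): name is "side" or "top" or "wrist"; returns a dict with "img" (400x640x3 uint8, red, green, blue), "fx", "fy", "cx", "cy" (pixels), "extrinsics" (4x4, takes a point from camera to world coordinates). Camera axes: x right, y down, z forward; pixel columns grow to the right and rows downward; lengths in mm; the calibration is good to about 2 mm. A picture is of the moment at which its call begins. There is no depth.
- ctrl.finish_job(): hands the job in; it is judged then, once.
The state is a dict: "time_s": time; "joints": joint angles; "dq": joint speeds; "tau": joint torques, N m; "eef_pos": TCP position; "ee_rot": TCP orientation; "force": force on the tool from outside, world axes, zero at the start; "wrist_torque": the same for the moment, N m; "grip_width": opening from 0.0 (shut) to 1.0 (fully open); "grip_force": force on a finger pad.
Only numpy, scipy, OpenCV 4.12 (cv2) and the standard library are available. Lean on these libraries where they do the work, as an engineer would, in place of code of your own. Each camera call takes 0.05 s, during which the arm holds its last target. There are 200 camera calls.

## Working session

There is one attempt and no reset: what is moved stays moved. The work goes in short steps, Python scripts to look and compute and a tool call to move; the robot and the scene stay as the last step left them, time stands still between calls to the robot, and variables do not carry over. Pictures are saved under pics/ and viewed, at most 10 in all, crops included, and the job is handed in when it is done.

Besides the shell and the picture viewer there is one more tool, called as name(argument=value, ...) on one line, values as JSON. step_arm: Moves the arm, as the interface text tells. Its arguments: {"type":"object","properties":{"increments":{"type":"array"},"squeeze":{"type":"number"}},"required":["increments"]}

```bash
mkdir -p pics; cat > h.py <<'E'
import numpy as np,cv2
from rig import ctrl
def cap(n,f):
    c=ctrl.capture(n); cv2.imwrite(f'pics/{f}.png',cv2.cvtColor(c['img'],cv2.COLOR_RGB2BGR)); np.savez(f'pics/{f}.npz',**{k:c[k] for k in c}); return c
def ray(c,u,v,z):
    E=np.array(c['extrinsics']); d=E[:3,:3]@np.array([(u-c['cx'])/c['fx'],(v-c['cy'])/c['fy'],1]); o=E[:3,3]
    return o+d*(z-o[2])/d[2]
def proj(c,p):
    E=np.array(c['extrinsics']); q=E[:3,:3].T@(np.array(p)-E[:3,3]); return np.array([c['fx']*q[0]/q[2]+c['cx'],c['fy']*q[1]/q[2]+c['cy']])
E
python3 - <<'E'
from h import *
for n in ['top','side']:
    c=cap(n,n+'0'); print(n,c['fx'],np.round(c['extrinsics'],3).tolist())
print(ctrl.sense())
E
```

```text
top 465.01976560853535 [[0.014, -0.983, 0.185, 368.25], [-1.0, -0.014, -0.001, -456.363], [0.004, -0.185, -0.983, 909.454], [0.0, 0.0, 0.0, 1.0]]
side 378.9830855584674 [[0.995, 0.029, -0.093, 590.092], [0.096, -0.427, 0.899, -1190.864], [-0.013, -0.904, -0.427, 428.451], [0.0, 0.0, 0.0, 1.0]]
{'time_s': 0.1, 'joints': array([ 9.45599503e-01,  3.13357942e-01,  1.49833900e+00, -1.77066459e-05,
        1.33097723e+00, -2.23384079e-01]), 'dq': array([-0.0011049 , -0.0013181 , -0.00100078,  0.00166903,  0.00262712,
       -0.00209507]), 'tau': array([ 2.96974104e-03, -4.12899470e+01, -2.60142195e+01, -1.49032244e-04,
        3.08843577e-03,  5.01911217e-06]), 'eef_pos': array([205.1977839 , 483.00125989, 230.81909569]), 'ee_rot': array([-2.14780595e-04,  1.99555460e-01,  9.79886384e-01, -4.96351274e-04]), 'force': array([-0.17867151,  0.70056951, -0.49606706]), 'wrist_torque': array([ 0.04174319,  0.05244505, -0.00647699]), 'grip_force': 0.0, 'grip_width': 0.9978255972872785}
```

View pics/top0.png

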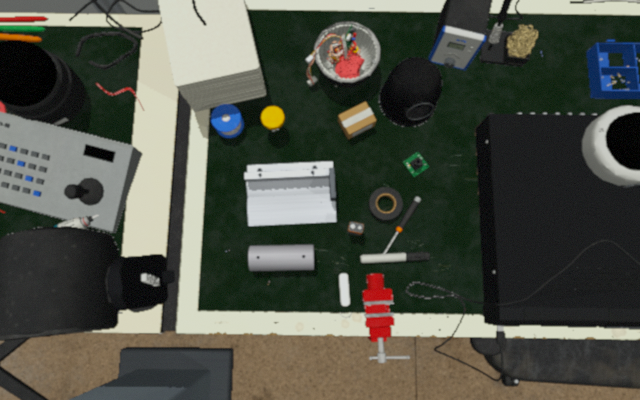

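View pics/side0.png

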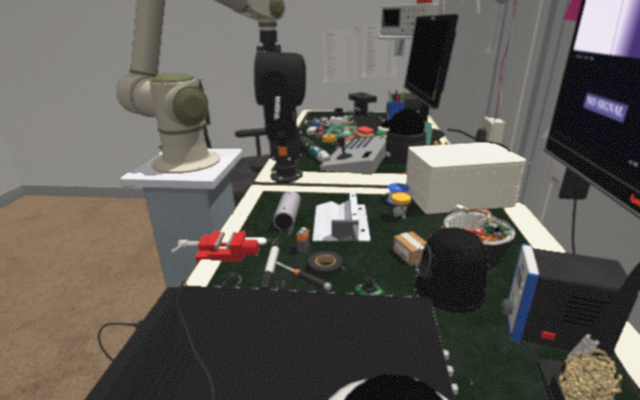

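The top view shows the pole at about (282,258), and the V-block at (247–337, 163–225) with its stop plate on the right at about (333,180). The back rail is at row 165–180, the fob at (344,290), the battery at (356,229), and the pan-tilt camera to the left at about (140,280). I'll enlarge this area.

```bash
python3 - <<'E'
from h import *
c=dict(np.load('pics/top0.npz')); im=cv2.cvtColor(c['img'],cv2.COLOR_RGB2BGR)
cv2.imwrite('pics/crop0.png',cv2.resize(im[150:310,235:375],None,fx=5,fy=3.75*1,interpolation=cv2.INTER_CUBIC) if 0 else cv2.resize(im[155:280,235:375],None,fx=4.5,fy=4.5,interpolation=cv2.INTER_CUBIC))
g=cv2.cvtColor(im,cv2.COLOR_BGR2GRAY); hsv=cv2.cvtColor(im,cv2.COLOR_BGR2HSV)
m=((g>75)&(hsv[...,1]<60)).astype('uint8')
n,l,s,ce=cv2.connectedComponentsWithStats(m[155:310,235:450])
for i in range(1,n):
    if s[i,4]>40: 
        cn=cv2.findContours((l==i).astype('uint8'),0,2)[0][0]; r=cv2.minAreaRect(cn); print(s[i]+[235,155,0,0,0],np.round(cv2.boxPoints(r)+[235,155],1).tolist())
for p in [(249,258),(314,257),(282,246),(282,270)]: print(p,ray(c,*p,24).round(1))
E
```

```text
[ 243  161   94   66 5589] [[242.3, 164.2], [333.6, 159.8], [336.6, 222.3], [245.3, 226.6]]
[349 222  15  11 123] [[347.8, 230.0], [349.3, 221.1], [363.6, 223.4], [362.1, 232.4]]
[360 231  47  32 509] [[357.2, 256.8], [396.5, 230.7], [412.6, 254.9], [373.4, 281.1]]
[ 247  244   67   27 1663] [[246.8, 245.1], [313.0, 243.9], [313.4, 269.2], [247.3, 270.4]]
[338 272  13  35 366] [[337.2, 272.3], [348.2, 271.6], [350.6, 305.7], [339.7, 306.5]]
[363 301  31   4  89] [[363.0, 301.0], [393.0, 301.0], [393.0, 304.0], [363.0, 304.0]]
(249, 258) [ 422.4 -324.    24. ]
(314, 257) [ 425.9 -447.    24. ]
(282, 246) [ 445.9 -385.8   24. ]
(282, 270) [ 400.8 -387.1   24. ]
```

View pics/crop0.png

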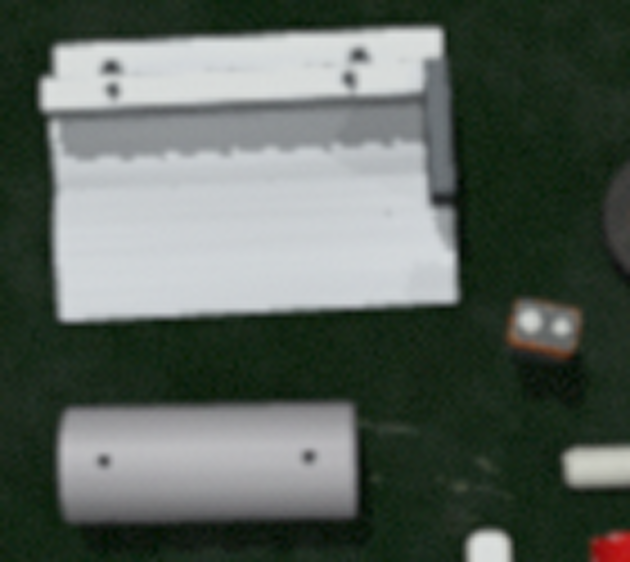

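The crop shows the pole's corners at crop px (62,408), (356,402), (358,518) and (66,522). The ramp foot runs from (60,322) to (460,302), the rail's top edges sit at about rows 75–110, and the stop plate runs from (425,60) to (455,203).

```bash
python3 - <<'E'
from h import *
c=dict(np.load('pics/top0.npz'))
def R(x,y,z): return ray(c,235-.5+(x+.5)/4.5,155-.5+(y+.5)/4.5,z)
P=lambda n,*a: print(n,R(*a).round(1))
P('ramp L',60,322,0);P('ramp R',460,302,0)
P('rail front L',42,111,44);P('rail front R',424,95,44);P('rail back L',40,77,44);P('rail back R',424,60,44)
P('foot back L',54,43,6);P('foot back R',443,28,6)
P('plate top inner-back',424,60,50);P('inner-front',433,203,50);P('outer back',443,60,50);P('outer front',456,203,50)
P('crest L',55,187,14.4);P('crest R',425,178,14.4)
a=[R(62,408,24),R(356,402,24),R(358,518,24),R(66,522,24)]
print(np.round(a,1), np.mean(a,0))
a=np.array(a);d=(a[1]+a[2]-a[0]-a[3])/2;print('pole len',np.linalg.norm(d),np.degrees(np.arctan2(d[1],d[0])))
E=c['extrinsics'];print(E[:3,3])
fob=[(337.2,272.3),(348.2,271.6),(350.6,305.7),(339.7,306.5)]
print('fob',[ray(c,*p,5).round(0)[:2].tolist() for p in fob]); print('batt',[ray(c,*p,48).round(0)[:2].tolist() for p in [(348,222),(364,222),(349,231),(363,233)]])
s=ctrl.sense();from scipy.spatial.transform import Rotation as Ro
print(Ro.from_quat(s['ee_rot'],scalar_first=True).as_matrix().round(3))
E
```

```text
ramp L [ 486.1 -315.7    0. ]
ramp R [ 497.4 -490.7    0. ]
rail front L [ 570.4 -311.1   44. ]
rail front R [ 579.7 -473.1   44. ]
rail back L [ 585.2 -309.6   44. ]
rail back R [ 595.1 -472.9   44. ]
foot back L [ 610.4 -308.7    6. ]
foot back R [ 619.9 -482.     6. ]
plate top inner-back [ 593.5 -472.8   50. ]
inner-front [ 531.9 -477.2   50. ]
outer back [ 593.6 -480.8   50. ]
outer front [ 532.  -486.8   50. ]
crest L [ 543.4 -313.3   14.4]
crest R [ 549.7 -474.5   14.4]
[[ 446.4 -321.8   24. ]
 [ 450.7 -446.    24. ]
 [ 402.1 -447.7   24. ]
 [ 398.8 -325.5   24. ]] [ 424.48194896 -385.2742891    24.        ]
pole len 123.2322528469899 -88.22960571904247
[ 368.25026918 -456.36256745  909.4536266 ]
fob [[399.0, -492.0], [400.0, -513.0], [336.0, -518.0], [334.0, -497.0]]
batt [[490.0, -510.0], [491.0, -540.0], [473.0, -512.0], [470.0, -538.0]]
[[-0.92   0.391 -0.001]
 [ 0.391  0.92  -0.001]
 [ 0.    -0.001 -1.   ]]
```

```bash
python3 - <<'E'
from h import *
c=dict(np.load('pics/side0.npz'))
for h in (231,300,400,500,550,600): print(h,proj(c,(205,483,h)).round(0))
for p in [(0,0,0),(0,0,300),(0,0,400),(0,0,500),(280,-230,0),(280,-230,380),(460,-230,0),(460,-230,380)]: print(p,proj(c,p).round(0))
im=cv2.cvtColor(c['img'],cv2.COLOR_RGB2BGR)[0:260,100:400]
cv2.imwrite('pics/sc.png',cv2.resize(im,None,fx=2.3,fy=2.3))
# block features in side view
n=np.array([.998,.059,0]);e=np.array([.059,-.998,0]);o=np.array([552,-393.3,0])
for nm,x,y,z in [('ramp R',92,-64,0),('plate top front out',92,-18,50),('plate top back out',92,41,50),('foot R',92,65,6)]: print(nm,((proj(c,o+x*e+y*n+[0,0,z])-[100,0])*2.3).round(0))
print('pole R end',((proj(c,(426.4,-446.8,24))-[100,0])*2.3).round(0))
E
```

```text
231 [270.  74.]
300 [268.  57.]
400 [267.  31.]
500 [265.   3.]
550 [264. -11.]
600 [263. -26.]
(0, 0, 0) [186. 162.]
(0, 0, 300) [170.  70.]
(0, 0, 400) [163.  35.]
(0, 0, 500) [157.  -3.]
(280, -230, 0) [247. 190.]
(280, -230, 380) [231.  46.]
(460, -230, 0) [310. 192.]
(460, -230, 380) [305.  45.]
ramp R [484. 554.]
plate top front out [532. 507.]
plate top back out [597. 508.]
foot R [621. 549.]
pole R end [421. 508.]
```

View pics/sc.png

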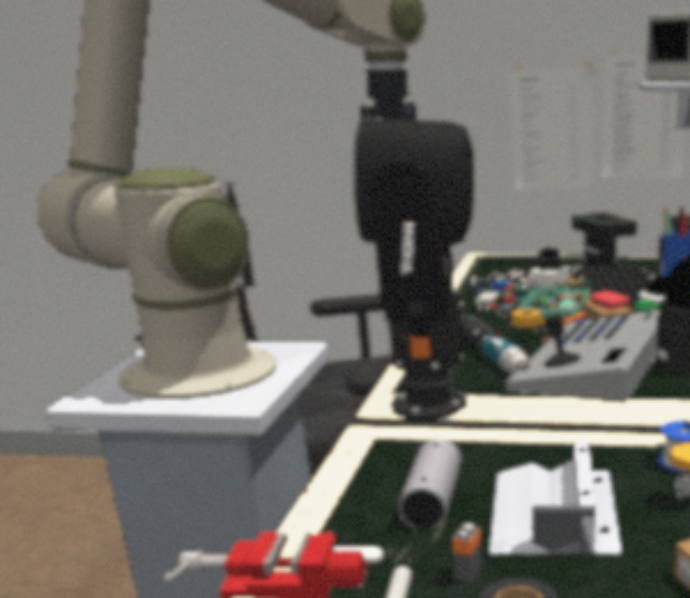

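The side crop shows the block and pole where the top view put them: ramp corner (490,553), plate top (535–593,507), pole end (424,508). The pan-tilt camera at (415,120–410) stands in front of the gripper. I'll raise the arm first, well above the camera's 380 mm.

step_arm(increments=[[[0,0,-3],[0,0,0],100],[[0,0,-7],[0,0,0],100],[[0,0,-12],[0,0,0],100],[[0,0,-17],[0,0,0],100],[[0,0,-20],[0,0,0],100],[[0,0,-20],[0,0,0],100]])

```text
time_s: 0.85
eef_pos: [205.5, 483.5, 432.8]
ee_rot: [0.001, 0.2, 0.98, 0.002]
force: [-0.4, 0.7, 0.4]
grip_width: 1.0
grip_force: 0.0
```

```bash
python3 - <<'E'
from h import *
s=ctrl.sense();print(s['time_s'],s['joints'].round(4).tolist(),s['eef_pos'].round(1).tolist())
E
```

```text
0.85 [0.9457, 0.2701, 1.0423, 0.0, 1.8257, -0.2234] [205.5, 483.5, 432.8]
```

step_arm(increments=[[[-4.7,-3.2,0],[0,0,10],100],[[-9.4,-6.4,0],[0,0,20],100],[[-14.1,-9.6,0],[0,0,30],100],[[-18.8,-12.8,0],[0,0,40],100],[[-23.5,-16,0],[0,0,50],100],[[-28.2,-19.2,0],[0,0,60],100],[[-32.9,-22.4,0],[0,0,70],100],[[-37.5,-25.6,0],[0,0,80],100]])

```text
time_s: 1.85
eef_pos: [450.9, 99.2, 429.8]
ee_rot: [-0.001, 0.785, 0.62, -0.001]
force: [0.7, -0.8, 0.1]
grip_width: 0.999
grip_force: 0.0
```

```bash
cat >> h.py <<'E'
from scipy.spatial.transform import Rotation as Ro
def st():
    s=ctrl.sense(); M=Ro.from_quat(s['ee_rot'],scalar_first=True).as_matrix()
    print(s['time_s'],s['joints'].round(4).tolist(),s['eef_pos'].round(1).tolist(),s['force'].round(1)); print(M.round(3).tolist()); return s,M
def to(p,yaw=None):
    s,M=st(); print('shift cm',(M.T@(np.array(p)-s['eef_pos'])/10).round(2).tolist())
    y0=np.degrees(np.arctan2(M[1,1],M[0,1]))
    print('yaw_y',y0, 'turn z',None if yaw is None else (y0-yaw+180)%360-180)
E
python3 -c "
from h import *
to((480,-320,432),-86.6)"
```

```text
1.85 [-0.0383, 0.1161, 1.2367, 0.0001, 1.7911, 0.195] [450.9, 99.2, 429.8] [ 0.7 -0.8  0.1]
[[0.231, 0.973, -0.002], [0.973, -0.231, 0.0], [-0.0, -0.002, -1.0]]
shift cm [-40.11, 12.52, -0.23]
yaw_y -13.36377874816004 turn z 73.23622125183994
```

step_arm(increments=[[[-5,1.6,0],[0,0,9],100],[[-10,3.1,0],[0,0,18],100],[[-15,4.7,0],[0,0,27],100],[[-20,6.2,0],[0,0,36],100],[[-25,7.8,0],[0,0,46],100],[[-30,9.4,0],[0,0,55],100],[[-35,11,0],[0,0,64],100],[[-40.1,12.5,0],[0,0,73.2],100]])

```text
time_s: 2.85
eef_pos: [481.6, -319.6, 429.7]
ee_rot: [-0.001, 1.0, 0.03, -0.001]
force: [0.9, 0.8, 0.7]
grip_width: 1.003
grip_force: 0.0
```

```bash
cat > kin.py <<'E'
from h import *
from scipy.optimize import least_squares
D=[(.3134,1.8117,205.2,483.0,230.8,.9456),(.2701,1.3124,205.5,483.5,432.8,.9457),(.1161,1.3528,450.9,99.2,429.8,-.0383)]
E
python3 - <<'E'
from kin import *
s,M=st();q=s['joints'];p=s['eef_pos']
D.append((q[1],q[1]+q[2],*p,q[0])); D=np.array(D)
r=D[:,2]*np.cos(D[:,5])+D[:,3]*np.sin(D[:,5]); lat=-D[:,2]*np.sin(D[:,5])+D[:,3]*np.cos(D[:,5]); print(r,lat)
for fr in [(0,0,0),(0,0,1),(1,0,1),(0,1,1)]:
    def f(v):
        L1,L2,d,a,al,be=v*np.array([100,100,100,100,1,1]); a*=fr[0];al*=fr[1];be*=fr[2]
        return np.r_[a+L1*np.sin(D[:,0]+al)+L2*np.sin(D[:,1]+be)-r, d+L1*np.cos(D[:,0]+al)+L2*np.cos(D[:,1]+be)-D[:,4]]
    o=least_squares(f,[4,4,1,0,0,0]); print(fr,o.x.round(3),o.cost)
E
```

```text
2.85 [-0.7885, 0.4122, 0.8553, 0.0002, 1.8767, 0.7216] [481.6, -319.6, 429.7] [0.9 0.8 0.7]
[[0.998, 0.061, -0.002], [0.061, -0.998, 0.002], [-0.002, -0.002, -1.0]]
[511.73432559 512.32695831 446.77089888 566.17311117] [116.29282011 116.29096176 116.39249939 116.34305001]
(0, 0, 0) [ 4.392  4.024 -0.926  0.     0.     0.   ] 148.71528464584725
(0, 0, 1) [ 4.387  3.993 -0.535  2.87   0.     0.099] 0.826857313688275
(1, 0, 1) [ 4.388e+00  3.994e+00 -5.360e-01 -1.000e-03 -0.000e+00  9.900e-02] 0.8253938024859216
(0, 1, 1) [  4.387   3.994  -0.535 -26.074  -0.      0.099] 0.826512241513078
```

```bash
cat > clr.py <<'E'
import numpy as np
L1,L2,be,d1,LT,LAT=438.7,399.3,.099,205,258.5,116.3
lo=np.array([280,-230,0]);hi=np.array([460,0,380])
def seg(a,b): # min dist segment-box
    return min((np.linalg.norm(np.maximum(0,np.maximum(lo-p,p-hi))),i/60) for i,p in enumerate(np.linspace(a,b,61)))
def check(tcp,tz):
    tz=np.array(tz)/np.linalg.norm(tz); W=np.array(tcp)-LT*tz
    R=np.hypot(*W[:2]); r=np.sqrt(R*R-LAT**2); q1=np.arctan2(W[1],W[0])-np.arcsin(LAT/R)
    h=W[2]-d1; D=np.hypot(r,h); 
    q2=np.pi/2-np.arctan2(h,r)-np.arccos((L1**2+D*D-L2**2)/(2*L1*D))
    E=np.array([L1*np.sin(q2),d1+L1*np.cos(q2)]); q23=np.arctan2(r-E[0],W[2]-E[1])-be
    f=np.array([np.cos(q1),np.sin(q1),0]);l=np.array([-f[1],f[0],0])
    P=lambda rr,z:rr*f+LAT*l+[0,0,z]
    T=P(r-397*np.sin(q23),W[2]-397*np.cos(q23))
    a=seg(W,T);b=seg(W,np.array(tcp)); return dict(fore=(round(a[0]),round(a[1],2)),tool=round(b[0]),q=[round(x,2) for x in (q1,q2,q23-q2)],W=W.round(0).tolist())
E
python3 - <<'E'
from clr import *
for nm,pts in [('s1',[(385,-395,8),(440,-392,8),(505,-390,20)]),('s2',[(547,-300,20),(549,-340,20)])]:
  for p in pts:
    for dx,dy in [(0,0),(.35,0),(.6,0),(-.35,0),(0,.35),(0,.6),(.35,.35),(.6,.6),(-.35,.35)]:
        print(nm,p,(dx,dy),check(p,(dx,dy,-1)))
E
```

```text
s1 (385, -395, 8) (0, 0) {'fore': (38, 0.53), 'tool': 165, 'q': [np.float64(-1.01), np.float64(0.64), np.float64(1.64)], 'W': [385.0, -395.0, 266.0]}
s1 (385, -395, 8) (0.35, 0) {'fore': (57, 0.52), 'tool': 165, 'q': [np.float64(-1.16), np.float64(0.58), np.float64(1.81)], 'W': [300.0, -395.0, 252.0]}
s1 (385, -395, 8) (0.6, 0) {'fore': (82, 0.53), 'tool': 165, 'q': [np.float64(-1.25), np.float64(0.59), np.float64(1.9)], 'W': [252.0, -395.0, 230.0]}
s1 (385, -395, 8) (-0.35, 0) {'fore': (21, 0.6), 'tool': 165, 'q': [np.float64(-0.89), np.float64(0.77), np.float64(1.43)], 'W': [470.0, -395.0, 252.0]}
s1 (385, -395, 8) (0, 0.35) {'fore': (61, 0.73), 'tool': 165, 'q': [np.float64(-1.09), np.float64(0.78), np.float64(1.43)], 'W': [385.0, -480.0, 252.0]}
s1 (385, -395, 8) (0, 0.6) {'fore': (63, 0.87), 'tool': 165, 'q': [np.float64(-1.12), np.float64(0.88), np.float64(1.29)], 'W': [385.0, -528.0, 230.0]}
s1 (385, -395, 8) (0.35, 0.35) {'fore': (87, 0.68), 'tool': 165, 'q': [np.float64(-1.21), np.float64(0.71), np.float64(1.6)], 'W': [304.0, -476.0, 240.0]}
s1 (385, -395, 8) (0.6, 0.6) {'fo
[... 5095 characters left out ...]
.float64(-0.83), np.float64(0.91), np.float64(1.12)], 'W': [549.0, -425.0, 264.0]}
s2 (549, -340, 20) (0, 0.6) {'fore': (5, 0.87), 'tool': 141, 'q': [np.float64(-0.87), np.float64(1.0), np.float64(0.99)], 'W': [549.0, -473.0, 242.0]}
s2 (549, -340, 20) (0.35, 0.35) {'fore': (29, 0.67), 'tool': 141, 'q': [np.float64(-0.92), np.float64(0.8), np.float64(1.38)], 'W': [468.0, -421.0, 252.0]}
s2 (549, -340, 20) (0.6, 0.6) {'fore': (37, 0.77), 'tool': 141, 'q': [np.float64(-1.0), np.float64(0.85), np.float64(1.39)], 'W': [431.0, -458.0, 217.0]}
s2 (549, -340, 20) (-0.35, 0.35) {'fore': (0, 0.77), 'tool': 141, 'q': [np.float64(-0.74), np.float64(1.07), np.float64(0.83)], 'W': [630.0, -421.0, 252.0]}
```

```bash
python3 - <<'E'
from h import *
c=dict(np.load('pics/top0.npz'))
im=cv2.cvtColor(c['img'],cv2.COLOR_RGB2BGR)
for z,col in ((380,(0,0,255)),(0,(0,255,255))):
    q=np.array([proj(c,(x,y,z)) for x,y in [(280,-230),(460,-230),(460,0),(280,0)]]).round().astype(int); cv2.polylines(im,[q],True,col,1); print(z,q.tolist())
a=cv2.resize(im[190:360,0:220],None,fx=3,fy=3); a=cv2.convertScaleAbs(a,alpha=2.2,beta=20)
c=dict(np.load('pics/side0.npz'));im=cv2.cvtColor(c['img'],cv2.COLOR_RGB2BGR)
for z in (380,300,200,0):
  for y in (-230,0):
    p,q=[tuple(proj(c,(x,y,z)).round().astype(int).tolist()) for x in (280,460)]; cv2.line(im,p,q,(0,0,255) if y else (0,255,0),1)
b=cv2.resize(im[0:220,200:360],None,fx=2.32,fy=2.32)
b=cv2.convertScaleAbs(b,alpha=1.8,beta=20);b=cv2.copyMakeBorder(b,0,0,0,660-b.shape[1],0)
cv2.imwrite('pics/cam_t.png',a);cv2.imwrite('pics/cam_s.png',b[:,:400])
h=max(a.shape[0],b.shape[0]); o=np.zeros((h,800,3),'uint8');
a2=cv2.resize(a,None,fx=.66,fy=.66);o[:a2.shape[0],:a2.shape[1]]=a2;o[:b.shape[0],436:800]=b[:,:364];cv2.imwrite('pics/camboth.png',o)
E
```

```text
380 [[108, 368], [124, 205], [-76, 202], [-104, 365]]
0 [[198, 334], [204, 239], [86, 237], [76, 332]]
```

View pics/camboth.png

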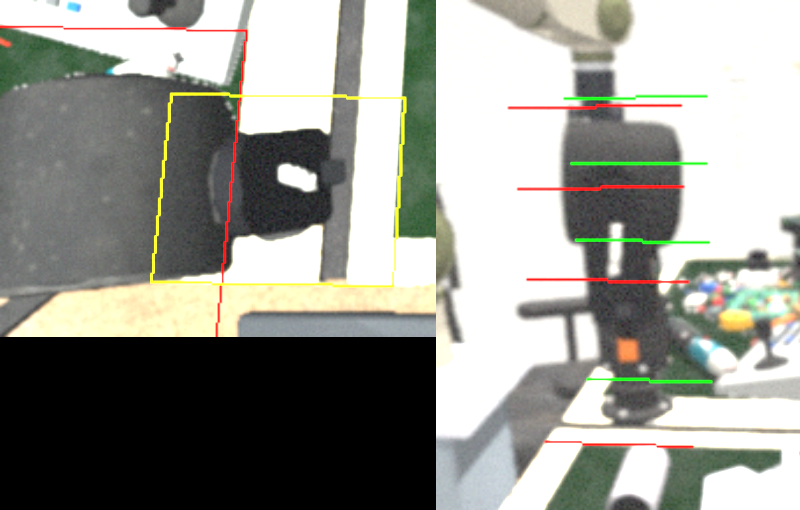

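The composite shows the pan-tilt head is smaller than its box: about x 314–434, z 245–365, with its front at y ≈ -230. I'll recompute the clearance with those sizes.

```bash
sed -i 's/^lo=.*/lo=np.array([310,-230,0]);hi=np.array([440,0,370])/' clr.py
python3 - <<'E'
from clr import *
for nm,pts in [('s1',[(385,-395,8),(500,-390,25)]),('s2',[(547,-300,25),(549,-340,25)])]:
  for p in pts:
    for dx,dy in [(0,0),(.35,0),(0,.35),(0,.6),(.35,.35),(.6,.35),(.6,.6),(.3,.8),(.8,.8)]:
        r=check(p,(dx,dy,-1));print(nm,p[0],p[1],(dx,dy),r['fore'],r['W'])
# where do wrists clear?
print(min(0,1))
E
```

```text
s1 385 -395 (0, 0) (46, 0.52) [385.0, -395.0, 266.0]
s1 385 -395 (0.35, 0) (81, 0.47) [300.0, -395.0, 252.0]
s1 385 -395 (0, 0.35) (75, 0.7) [385.0, -480.0, 252.0]
s1 385 -395 (0, 0.6) (82, 0.83) [385.0, -528.0, 230.0]
s1 385 -395 (0.35, 0.35) (109, 0.65) [304.0, -476.0, 240.0]
s1 385 -395 (0.6, 0.35) (131, 0.65) [258.0, -469.0, 220.0]
s1 385 -395 (0.6, 0.6) (136, 0.77) [267.0, -513.0, 205.0]
s1 385 -395 (0.3, 0.8) (113, 0.87) [326.0, -552.0, 205.0]
s1 385 -395 (0.8, 0.8) (149, 0.83) [248.0, -532.0, 179.0]
s1 500 -390 (0, 0) (33, 0.55) [500.0, -390.0, 284.0]
s1 500 -390 (0.35, 0) (40, 0.52) [415.0, -390.0, 269.0]
s1 500 -390 (0, 0.35) (43, 0.78) [500.0, -475.0, 269.0]
s1 500 -390 (0, 0.6) (31, 0.93) [500.0, -523.0, 247.0]
s1 500 -390 (0.35, 0.35) (62, 0.7) [419.0, -471.0, 257.0]
s1 500 -390 (0.6, 0.35) (72, 0.67) [373.0, -464.0, 237.0]
s1 500 -390 (0.6, 0.6) (78, 0.78) [382.0, -508.0, 222.0]
s1 500 -390 (0.3, 0.8) (54, 0.93) [441.0, -547.0, 222.0]
s1 500 -390 (0.8, 0.8) (87, 0.85) [363.0, -527.0, 196.0]
s2 547 -300 (0, 0) (1, 0.42) [547.0, -300.0, 284.0]
s2 547 -300 (0.35, 0) (0, 0.3
[... 230 characters left out ...]
[420.0, -374.0, 237.0]
s2 547 -300 (0.6, 0.6) (35, 0.67) [429.0, -418.0, 222.0]
s2 547 -300 (0.3, 0.8) (29, 0.78) [488.0, -457.0, 222.0]
s2 547 -300 (0.8, 0.8) (40, 0.72) [410.0, -437.0, 196.0]
s2 549 -340 (0, 0) (6, 0.47) [549.0, -340.0, 284.0]
s2 549 -340 (0.35, 0) (11, 0.43) [464.0, -340.0, 269.0]
s2 549 -340 (0, 0.35) (23, 0.7) [549.0, -425.0, 269.0]
s2 549 -340 (0, 0.6) (15, 0.85) [549.0, -473.0, 247.0]
s2 549 -340 (0.35, 0.35) (38, 0.63) [468.0, -421.0, 257.0]
s2 549 -340 (0.6, 0.35) (39, 0.62) [422.0, -414.0, 237.0]
s2 549 -340 (0.6, 0.6) (46, 0.73) [431.0, -458.0, 222.0]
s2 549 -340 (0.3, 0.8) (30, 0.88) [490.0, -497.0, 222.0]
s2 549 -340 (0.8, 0.8) (52, 0.8) [412.0, -477.0, 196.0]
0
```

```bash
sed -i 's/^lo=.*/lo=np.array([315,-220,0]);hi=np.array([455,0,366])/' clr.py
python3 - <<'E'
from clr import *
import itertools
for p in [(546,-303,30),(546,-303,42),(548,-340,30),(548,-340,42)]:
  for tmax in (15,25,35,45):
    best=[]
    for th in range(0,tmax+1,5):
      for az in range(0,360,10):
        t=np.radians(th);d=(np.sin(t)*np.cos(np.radians(az)),np.sin(t)*np.sin(np.radians(az)),-np.cos(t))
        try: best.append((check(p,d)['fore'],th,az))
        except Exception: pass
    print(p,tmax,max(best), check(p,(0,0,-1))['fore'])
E
```

```text
(546, -303, 30) 15 ((28, 0.53), 15, 70) (2, 0.38)
(546, -303, 30) 25 ((39, 0.6), 25, 60) (2, 0.38)
(546, -303, 30) 35 ((45, 0.7), 35, 60) (2, 0.38)
(546, -303, 30) 45 ((50, 0.73), 45, 50) (2, 0.38)
(546, -303, 42) 15 ((33, 0.52), 15, 70) (8, 0.35)
(546, -303, 42) 25 ((43, 0.58), 25, 60) (8, 0.35)
(546, -303, 42) 35 ((49, 0.68), 35, 60) (8, 0.35)
(546, -303, 42) 45 ((53, 0.72), 45, 50) (8, 0.35)
(548, -340, 30) 15 ((40, 0.6), 15, 60) (18, 0.47)
(548, -340, 30) 25 ((49, 0.65), 25, 50) (18, 0.47)
(548, -340, 30) 35 ((54, 0.73), 35, 50) (18, 0.47)
(548, -340, 30) 45 ((62, 0.73), 45, 40) (18, 0.47)
(548, -340, 42) 15 ((45, 0.58), 15, 60) (23, 0.45)
(548, -340, 42) 25 ((53, 0.63), 25, 50) (23, 0.45)
(548, -340, 42) 35 ((58, 0.72), 35, 50) (23, 0.45)
(548, -340, 42) 45 ((65, 0.72), 45, 40) (23, 0.45)
```

```bash
python3 - <<'E'
from clr import *
for d in [(0,0,-1),(.2,.3,-1),(.2,.2,-1),(.3,.2,-1),(.3,.3,-1),(.25,.25,-1)]:
    print(d,[check(p,d)['fore'] for p in [(370,-393,120),(370,-393,6),(420,-390,6),(470,-388,12),(505,-387,20)]])
from h import *
# tool orientation: z=d, y close to e; x = y×z
for d in [(.25,.25,-1)]:
    z=np.array(d)/np.linalg.norm(d); e=np.array([.059,-.998,0]); y=e-z*(e@z); y/=np.linalg.norm(y); x=np.cross(y,z); M=np.c_[x,y,z]
    xx=np.cross(y,z); print(M.round(3).tolist())
    s,Mc=st(); print('rotvec tool deg',np.degrees(Ro.from_matrix(Mc.T@M).as_rotvec()).round(1))
    print('shift',(Mc.T@(np.array([355,-393,130])-s['eef_pos'])/10).round(1))
E
```

```text
(0, 0, -1) [(102, 0.38), (60, 0.5), (48, 0.55), (42, 0.55), (38, 0.57)]
(0.2, 0.3, -1) [(138, 0.52), (110, 0.63), (86, 0.67), (69, 0.7), (61, 0.73)]
(0.2, 0.2, -1) [(132, 0.45), (102, 0.57), (79, 0.6), (64, 0.65), (59, 0.67)]
(0.3, 0.2, -1) [(138, 0.43), (113, 0.57), (87, 0.58), (68, 0.62), (61, 0.65)]
(0.3, 0.3, -1) [(144, 0.5), (120, 0.62), (94, 0.65), (75, 0.68), (65, 0.7)]
(0.25, 0.25, -1) [(138, 0.48), (111, 0.6), (87, 0.62), (69, 0.67), (62, 0.68)]
[[0.965, 0.114, 0.236], [0.057, -0.97, 0.236], [0.256, -0.214, -0.943]]
2.85 [-0.7885, 0.4122, 0.8553, 0.0002, 1.8767, 0.7216] [481.6, -319.6, 429.7] [0.9 0.8 0.7]
[[0.998, 0.061, -0.002], [0.061, -0.998, 0.002], [-0.002, -0.002, -1.0]]
rotvec tool deg [12.6 14.8 -1.6]
shift [-13.    6.6  30. ]
```

```bash
cat >> h.py <<'E'
def tgt(d,p,yref=(.059,-.998,0)):
    z=np.array(d)/np.linalg.norm(d); e=np.array(yref); y=e-z*(e@z); y/=np.linalg.norm(y); M=np.c_[np.cross(y,z),y,z]
    s,Mc=st(); print('rotvec tool deg',np.degrees(Ro.from_matrix(Mc.T@M).as_rotvec()).round(1),'shift',(Mc.T@(np.array(p)-s['eef_pos'])/10).round(2))
    return M,Mc,s
E
python3 -c "
from h import *
tgt((.2,.2,-1),(350,-393,110))"
```

```text
2.85 [-0.7885, 0.4122, 0.8553, 0.0002, 1.8767, 0.7216] [481.6, -319.6, 429.7] [0.9 0.8 0.7]
[[0.998, 0.061, -0.002], [0.061, -0.998, 0.002], [-0.002, -0.002, -1.0]]
rotvec tool deg [10.3 12.  -1. ] shift [-13.53   6.6   31.98]
```

step_arm(increments=[[[-3,2,2],[2.6,3,-0.2],50],[[-6,3.5,5],[5,6,-0.5],50],[[-9,5,9],[7.7,9,-0.8],50],[[-12,6,14],[10.3,12,-1],50],[[-13.5,6.6,19],[10.3,12,-1],50],[[-13.5,6.6,24],[10.3,12,-1],50],[[-13.5,6.6,29],[10.3,12,-1],50],[[-13.5,6.6,32],[10.3,12,-1],50]])

```text
time_s: 3.85
eef_pos: [350.5, -390.8, 107.8]
ee_rot: [-0.095, 0.99, 0.041, 0.1]
force: [0.3, 0.5, 1.0]
grip_width: 0.497
grip_force: 0.0
```

```bash
python3 -c "
from h import *
tgt((.2,.2,-1),(350,-391,8))
c=cap('side','s1'); im=cv2.cvtColor(c['img'],cv2.COLOR_RGB2BGR)
cv2.imwrite('pics/s1c.png',cv2.resize(im[0:260,130:400],None,fx=2.3,fy=2.3))"
```

```text
3.85 [-1.1902, 0.4757, 1.6362, 0.2766, 1.1599, 0.1706] [350.5, -390.8, 107.8] [0.3 0.5 1. ]
[[0.977, 0.1, 0.191], [0.062, -0.978, 0.197], [0.206, -0.181, -0.962]]
rotvec tool deg [-0.3  0.1  0.2] shift [-2.11  1.82  9.58]
```

View pics/s1c.png

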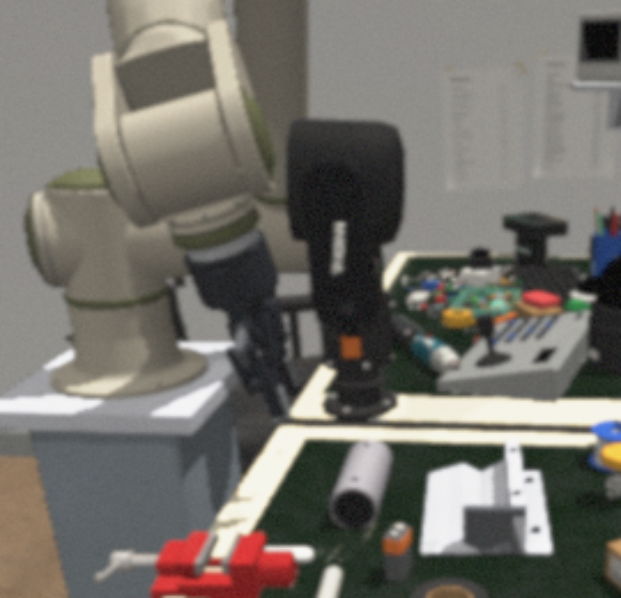

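The crop shows the gripper at about (260,350), clear of the pan-tilt head, with the pole at (360,485) untouched. The wrist body is about 60 mm in radius, so I'll lean the tool further as it moves ahead. Now down behind the pole.

step_arm(increments=[[[-0.6,0.5,2.5],[0,0,0],30],[[-1.1,0.9,5],[0,0,0],30],[[-1.7,1.4,7.5],[0,0,0],30],[[-2.1,1.8,9.4],[0,0,0],30],[[-2.1,1.8,9.4],[0,0,0],30]])

```text
time_s: 4.53
eef_pos: [350.4, -392.4, 12.3]
ee_rot: [-0.095, 0.99, 0.041, 0.101]
force: [0.1, -0.5, 0.4]
grip_width: 0.299
grip_force: 0.0
```

```bash
python3 -c "
from h import *
st()
c=cap('wrist','w1'); cv2.imwrite('pics/w1b.png',cv2.cvtColor(c['img'],cv2.COLOR_RGB2BGR))
print(ray(c,320,200,24),np.round(c['extrinsics'],2).tolist())
from clr import *
for d in [(.2,.2,-1),(.3,.3,-1),(.35,.4,-1),(.45,.45,-1)]:
    print(d,[check(p,d)['fore'] for p in [(440,-388,10),(470,-388,15),(490,-387,20),(505,-387,22)]])
"
```

```text
4.525 [-1.1916, 0.627, 1.6915, 0.3105, 0.9609, 0.1] [350.4, -392.4, 12.3] [ 0.1 -0.5  0.4]
[[0.976, 0.1, 0.192], [0.062, -0.979, 0.196], [0.207, -0.179, -0.962]]
[ 381.4901799  -391.74309855   24.        ] [[0.1, -0.99, -0.12, 399.69], [-0.98, -0.12, 0.17, -415.76], [-0.18, 0.1, -0.98, 165.3], [0.0, 0.0, 0.0, 1.0]]
(0.2, 0.2, -1) [(72, 0.62), (65, 0.63), (62, 0.65), (59, 0.67)]
(0.3, 0.3, -1) [(86, 0.65), (75, 0.67), (70, 0.68), (66, 0.7)]
(0.35, 0.4, -1) [(94, 0.7), (83, 0.72), (76, 0.73), (71, 0.75)]
(0.45, 0.45, -1) [(103, 0.72), (90, 0.73), (82, 0.73), (77, 0.75)]
```

View pics/w1b.png

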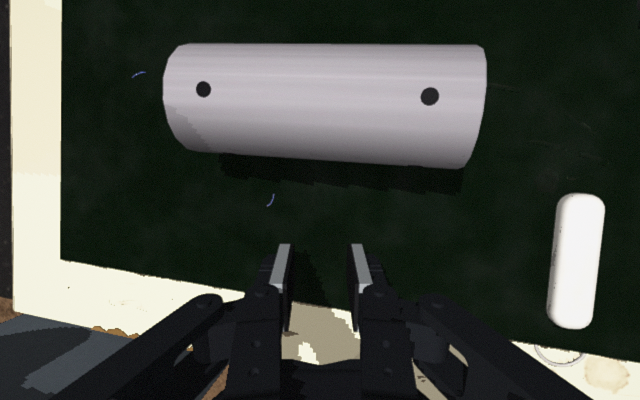

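The wrist view shows the fingertips at (285,245) and (357,245), behind the middle of the pole at (163–487, 43–168). The fob is at the right, out of the way. Advancing slowly now.

step_arm(increments=[[[0.9,0.1,0.4],[0,0,0],30],[[1.9,0.15,0.7],[0,0,0],30],[[2.86,0.2,1.0],[0,0,0],30],[[3.2,0.2,1.06],[0,0,0],30],[[3.5,0.23,1.13],[0,0,0],30],[[3.8,0.24,1.19],[0,0,0],30],[[4.1,0.25,1.25],[0,0,0],30],[[4.4,0.27,1.31],[0,0,0],30]])

```text
time_s: 5.58
eef_pos: [396.8, -390.9, 9.4]
ee_rot: [-0.093, 0.99, 0.041, 0.101]
force: [1.0, 0.3, -0.4]
grip_width: 0.299
grip_force: 0.0
```

```bash
cat >> h.py <<'E'
def pole(f):
    c=cap('top',f); im=c['img'].astype(int); g=im.mean(2); 
    m=((g>75)&(im.max(2)-im.min(2)<40)).astype('uint8'); m[:150]=0;m[310:]=0;m[:,:235]=0;m[:,345:]=0
    return c,m
def wpole(f):
    c=cap('wrist',f); g=cv2.cvtColor(c['img'],cv2.COLOR_RGB2HSV); m=((g[...,2]>70)&(g[...,1]<60)).astype('uint8'); m[235:]=0
    n,l,s,ce=cv2.connectedComponentsWithStats(m); i=1+np.argmax(s[1:,4]); cn=max(cv2.findContours((l==i).astype('uint8'),0,2)[0],key=cv2.contourArea)
    b=cv2.boxPoints(cv2.minAreaRect(cn)); P=np.array([ray(c,*p,24) for p in b]); print(s[i],b.round(0).tolist(),P.round(0).tolist(),'ctr',P.mean(0).round(1))
E
python3 -c "
from h import *
st();wpole('w2')"
```

```text
5.575 [-1.1113, 0.6725, 1.6115, 0.3181, 0.9718, 0.1807] [396.8, -390.9, 9.4] [ 1.   0.3 -0.4]
[[0.976, 0.101, 0.193], [0.063, -0.979, 0.192], [0.208, -0.176, -0.962]]
[  156   134   319   101 28746] [[156.0, 134.0], [474.0, 134.0], [474.0, 234.0], [156.0, 234.0]] [[450.0, -309.0, 24.0], [462.0, -450.0, 24.0], [422.0, -456.0, 24.0], [402.0, -312.0, 24.0]] ctr [ 433.9 -381.6   24. ]
```

step_arm(increments=[[[0.3,0,0.06],[0,0,0],30],[[0.6,0.02,0.12],[0,0,0],30],[[0.9,0.04,0.18],[0,0,0],30],[[1.2,0.05,0.24],[0,0,0],30],[[1.5,0.06,0.3],[0,0,0],30],[[1.8,0.08,0.37],[0,0,0],30]])

```text
time_s: 6.38
eef_pos: [415.2, -389.8, 9.5]
ee_rot: [-0.093, 0.99, 0.041, 0.101]
force: [0.4, -0.4, 1.1]
grip_width: 0.299
grip_force: 0.1
```

```bash
python3 -c "
from h import *
st();wpole('w3')"
```

```text
6.375 [-1.0808, 0.69, 1.5765, 0.3192, 0.9812, 0.2139] [415.2, -389.8, 9.5] [ 0.4 -0.4  1.1]
[[0.976, 0.101, 0.193], [0.063, -0.979, 0.192], [0.208, -0.176, -0.962]]
[  190     0   408   111 42262] [[190.0, 0.0], [597.0, 0.0], [597.0, 110.0], [190.0, 110.0]] [[528.0, -322.0, 24.0], [531.0, -483.0, 24.0], [493.0, -490.0, 24.0], [481.0, -325.0, 24.0]] ctr [ 508.2 -405.1   24. ]
```

View pics/w3.png

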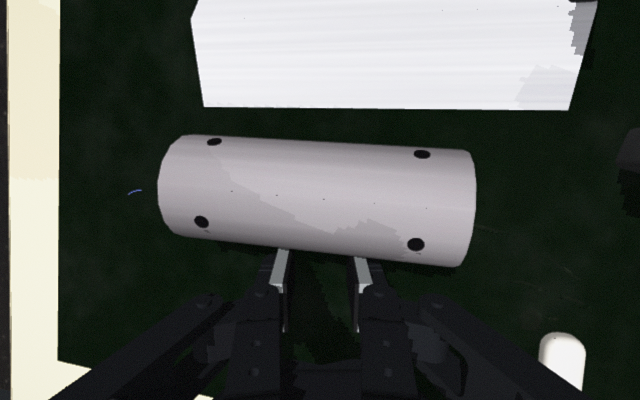

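The wrist view shows the pole at (158–476, 134–267), just off the fingertips at row 250 and slightly skewed. The ramp foot is at row 107. I'll work out the skew.

```bash
cat >> h.py <<'E'
def ang(c,a,b,z):
    p,q=ray(c,*a,z),ray(c,*b,z); print(p.round(1),q.round(1),'mid',((p+q)/2).round(1),'len',np.linalg.norm(q-p).round(1),'ang',np.degrees(np.arctan2(*(q-p)[1::-1])).round(2))
E
python3 -c "
from h import *
c=dict(np.load('pics/w3.npz'))
ang(c,(160,185),(475,207),24);ang(c,(204,106),(569,110),0)
ang(c,(207.5,183),(419,199.5),46);ang(c,(285,250),(360,258),12)
c=dict(np.load('pics/w1.npz')); ang(c,(203,89),(430,96),48);ang(c,(163,92),(487,103),24)
"
```

```text
[ 444.4 -311.6   24. ] [ 451.5 -453.2   24. ] mid [ 448.  -382.4   24. ] len 141.8 ang -87.13
[ 486.1 -318.     0. ] [ 496.8 -492.4    0. ] mid [ 491.5 -405.2    0. ] len 174.7 ang -86.49
[ 450.7 -348.2   46. ] [ 453.9 -428.2   46. ] mid [ 452.3 -388.2   46. ] len 80.1 ang -87.72
[ 418.3 -372.7   12. ] [ 419.9 -409.6   12. ] mid [ 419.1 -391.1   12. ] len 36.9 ang -87.49
[ 421.7 -346.2   48. ] [ 424.5 -429.9   48. ] mid [ 423.1 -388.    48. ] len 83.8 ang -88.06
[ 423.5 -311.5   24. ] [ 428.3 -454.9   24. ] mid [ 425.9 -383.2   24. ] len 143.5 ang -88.09
```

step_arm(increments=[[[0.4,0.02,0.08],[0,0,0],30],[[0.8,0.03,0.16],[0,0,0],30],[[1.2,0.05,0.24],[0,0,0],30],[[1.6,0.07,0.33],[0,0,0],30],[[2.0,0.08,0.4],[0,0,0],30],[[2.3,0.1,0.47],[0,0,0],30],[[2.6,0.11,0.53],[0,0,0],30],[[2.9,0.12,0.6],[0,0,0],30]])

```text
time_s: 7.42
eef_pos: [444.7, -388.1, 9.5]
ee_rot: [-0.093, 0.99, 0.041, 0.101]
force: [-1.7, -0.8, 1.3]
grip_width: 0.297
grip_force: 0.7
```

```bash
cat >> h.py <<'E'
def holes(f,z=44):
    c=cap('wrist',f); g=cv2.cvtColor(c['img'],cv2.COLOR_RGB2GRAY); b=cv2.cvtColor(c['img'],cv2.COLOR_RGB2HSV)
    m=((g>75)&(b[...,1]<70)).astype('uint8'); m[300:]=0
    n,l,s,ce=cv2.connectedComponentsWithStats(m)
    for i in range(1,n):
        if s[i,4]>3000:
            k=(l==i).astype('uint8'); cn=max(cv2.findContours(k,0,2)[0],key=cv2.contourArea); r=cv2.minAreaRect(cn); print(s[i],np.round(r[0]),r[1],cv2.approxPolyDP(cn,6,True)[:,0].tolist())
    return c
E
python3 -c "
from h import *
tgt((.3,.3,-1),(475,-388,18));holes('w4')"
```

```text
7.425 [-1.0341, 0.7198, 1.5166, 0.3196, 0.9983, 0.2665] [444.7, -388.1, 9.5] [-1.7 -0.8  1.3]
[[0.976, 0.101, 0.193], [0.063, -0.979, 0.192], [0.208, -0.176, -0.962]]
rotvec tool deg [ 4.6  5.5 -0.9] shift [ 3.14  0.15 -0.23]
[    8     0    55   300 15616] [ 35. 150.] (299.0, 54.0) [[8, 0], [11, 296], [60, 299], [62, 0]]
[  159     0   429   293 89957] [373. 146.] (292.0, 428.0) [[189, 0], [202, 49], [190, 83], [199, 134], [174, 143], [159, 177], [162, 214], [176, 233], [358, 254], [362, 292], [372, 283], [360, 255], [464, 262], [476, 225], [478, 174], [560, 177], [587, 82], [558, 75], [551, 42], [565, 0]]
```

step_arm(increments=[[[0.4,0,-0.03],[0.6,0.7,-0.1],30],[[0.8,0,-0.06],[1.2,1.4,-0.2],30],[[1.2,0,-0.09],[1.8,2.1,-0.3],30],[[1.6,0,-0.12],[2.3,2.8,-0.4],30],[[2.0,0,-0.14],[2.9,3.5,-0.5],30],[[2.4,0,-0.17],[3.5,4.2,-0.7],30],[[2.8,0,-0.2],[4.1,4.9,-0.8],30],[[3.14,0,-0.23],[4.6,5.5,-0.9],30]])

```text
time_s: 8.48
eef_pos: [475.0, -386.5, 18.3]
ee_rot: [-0.134, 0.979, 0.049, 0.148]
force: [-3.3, -1.0, 0.6]
grip_width: 0.301
grip_force: 1.4
```

```bash
python3 -c "
from h import *
tgt((.35,.35,-1),(505,-386,24));holes('w5')"
```

```text
8.475 [-1.0384, 0.7582, 1.4459, 0.4425, 1.0863, 0.1949] [475.0, -386.5, 18.3] [-3.3 -1.   0.6]
[[0.951, 0.135, 0.277], [0.056, -0.959, 0.277], [0.303, -0.248, -0.92]]
rotvec tool deg [ 2.1  2.6 -0.8] shift [3.03 0.22 0.32]
[   0    0   48  300 9257] [ 23. 149.] (46.99999237060547, 298.99993896484375) [[47, 0], [0, 0], [0, 282], [9, 299]]
[   45     0    78   300 13108] [ 84. 150.] (43.854122161865234, 305.7819519042969) [[122, 0], [79, 0], [45, 299], [88, 296]]
[  166     0   429   267 88135] [377. 116.] (403.6024169921875, 281.1575012207031) [[187, 12], [185, 39], [214, 60], [225, 119], [216, 137], [190, 138], [170, 162], [167, 202], [182, 227], [450, 266], [467, 241], [551, 249], [570, 161], [544, 158], [538, 122], [558, 50], [483, 49], [557, 23], [588, 21], [594, 0], [305, 0]]
[ 593    0   44  147 4682] [614.  73.] (32.47748565673828, 148.18382263183594) [[636, 0], [606, 0], [595, 145], [624, 144]]
```

View pics/w5.png

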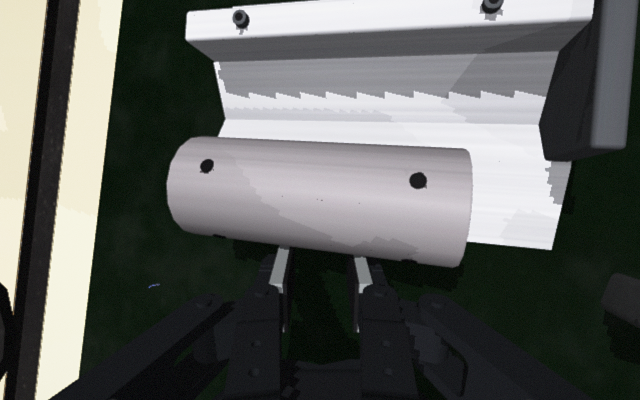

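The view shows the pole on the ramp at (166–470, 138–267) with the fingers touching its middle. The groove lies ahead at rows 60–137, and the stop plate is at (540–635, 0–160). I'll check where its left end is relative to the block.

```bash
python3 -c "
from h import *
c=dict(np.load('pics/w5.npz'))
ang(c,(207,166),(418,181),50)
ang(c,(187,12),(594,20),44);ang(c,(187,39),(483,49),44)
for p,z in [((219,137),14.4),((225,119),4),((544,158),14.4)]: print(ray(c,*p,z).round(1))
"
```

```text
[ 513.  -338.9   50. ] [ 517.5 -426.4   50. ] mid [ 515.2 -382.7   50. ] len 87.6 ang -87.04
[ 582.4 -314.4   44. ] [ 579.2 -475.9   44. ] mid [ 580.8 -395.1   44. ] len 161.6 ang -91.14
[ 570.  -316.1   44. ] [ 568.6 -442.6   44. ] mid [ 569.3 -379.4   44. ] len 126.4 ang -90.66
[ 530.5 -320.    14.4]
[ 542.6 -315.8    4. ]
[ 535.9 -477.9   14.4]
```

step_arm(increments=[[[0.35,0.01,0.04],[0.2,0.3,-0.1],30],[[0.7,0.02,0.08],[0.5,0.6,-0.2],30],[[1.0,0.03,0.11],[0.7,0.9,-0.3],30],[[1.3,0.04,0.14],[0.9,1.1,-0.3],30],[[1.6,0.05,0.17],[1.1,1.4,-0.4],30],[[1.9,0.06,0.2],[1.3,1.7,-0.5],30],[[2.15,0.07,0.23],[1.5,1.9,-0.6],30],[[2.4,0.07,0.25],[1.7,2.1,-0.6],30]])

```text
time_s: 9.52
eef_pos: [498.8, -385.1, 23.1]
ee_rot: [-0.148, 0.973, 0.054, 0.166]
force: [0.1, -0.9, 0.4]
grip_width: 0.298
grip_force: 0.0
```

```bash
python3 -c "
from h import *
tgt((.35,.35,-1),(515,-384,24));holes('w6')"
```

```text
9.525 [-1.0209, 0.7852, 1.3918, 0.4865, 1.1259, 0.1914] [498.8, -385.1, 23.1] [ 0.1 -0.9  0.4]
[[0.939, 0.154, 0.307], [0.055, -0.95, 0.307], [0.339, -0.271, -0.901]]
rotvec tool deg [ 0.4  0.5 -0.2] shift [1.56 0.12 0.45]
[    0     0    77   300 15686] [ 38. 150.] (299.0, 76.0) [[76, 0], [0, 0], [0, 16], [11, 23], [0, 54], [3, 299], [30, 295]]
[   58     0    89   300 12403] [102. 150.] (40.9006462097168, 309.0985412597656) [[146, 0], [105, 2], [58, 299], [99, 299]]
[  169    43   414   257 75981] [372. 151.] (396.5609130859375, 260.5157165527344) [[582, 57], [568, 57], [568, 43], [247, 55], [238, 67], [198, 68], [195, 94], [222, 108], [226, 136], [191, 139], [179, 150], [171, 205], [190, 227], [414, 258], [376, 256], [386, 279], [547, 299], [563, 221], [538, 216], [532, 179], [550, 114], [478, 111], [577, 94]]
[ 579   48   44  172 5270] [601. 133.] (31.515748977661133, 172.02220153808594) [[620, 48], [591, 54], [581, 217], [610, 215]]
```

step_arm(increments=[[[0.2,0.02,0.05],[0,0,0],30],[[0.4,0.03,0.1],[0,0,0],30],[[0.6,0.05,0.15],[0,0,0],30],[[0.6,0.05,0.15],[0,0,0],30]])

```text
time_s: 10.07
eef_pos: [504.7, -384.7, 23.6]
ee_rot: [-0.148, 0.974, 0.054, 0.166]
force: [0.1, -0.5, -0.2]
grip_width: 0.301
grip_force: 0.0
```

```bash
python3 -c "
from h import *
st();holes('w7')"
```

```text
10.075 [-1.0123, 0.7913, 1.3779, 0.486, 1.1295, 0.2028] [504.7, -384.7, 23.6] [ 0.1 -0.5 -0.2]
[[0.939, 0.153, 0.307], [0.055, -0.95, 0.306], [0.338, -0.271, -0.901]]
[    0     0    78   300 15951] [ 38. 150.] (299.0, 77.0) [[76, 0], [0, 1], [0, 24], [10, 29], [0, 60], [0, 299], [31, 294]]
[   59     0    89   300 12411] [103. 149.] (40.9141845703125, 309.0658264160156) [[147, 0], [106, 0], [59, 299], [100, 299]]
[  183    56   398   244 74348] [382. 178.] (243.0, 397.0) [[580, 74], [565, 72], [566, 56], [240, 66], [237, 79], [196, 82], [194, 106], [214, 115], [445, 121], [205, 120], [187, 140], [184, 180], [199, 204], [223, 199], [236, 209], [425, 233], [218, 212], [222, 264], [258, 270], [276, 254], [269, 283], [280, 292], [291, 243], [295, 276], [344, 284], [350, 243], [359, 292], [372, 283], [364, 255], [373, 254], [399, 293], [548, 299], [561, 235], [536, 229], [531, 198], [548, 127], [476, 124], [574, 111]]
[ 577   67   44  171 5239] [598. 151.] (31.36886978149414, 170.9564971923828) [[591, 67], [577, 233], [605, 237], [620, 69]]
```

View pics/w7.png

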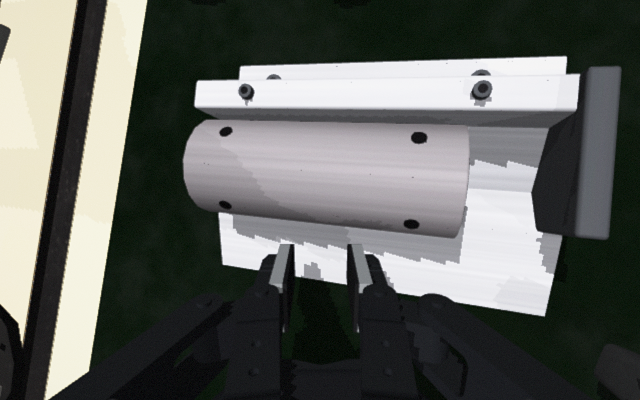

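The pole lies in the groove against the far flank, at (184–468, 120–235) and parallel to the rail, with the stop plate at (535–620, 67–238). Next I'll measure its ends and plan the end push.

```bash
python3 -c "
from h import *
c=dict(np.load('pics/w7.npz'))
E=c['extrinsics'];print(E[:3,3].round(0))
ang(c,(184,165),(467,185),31.7)
ang(c,(225,131),(419,137),45);ang(c,(224,206),(411,224),45)
for p,z in [((591,67),50),((577,233),50),((605,237),50),((620,69),50),((196,82),44),((194,106),44),((580,74),44),((221,264),0),((545,316),0)]: print(p,z,ray(c,*p,z).round(1))
n=np.array([.998,.06,0]);e=np.array([.06,-.998,0]);o=np.array([552.5,-394,0])
for x,y,z in [(82,-18,50),(92,-18,50),(92,41,50),(-80,27,44),(-80,-64,0),(92,-64,0)]: print('pred',x,y,z,proj(c,o+x*e+y*n+[0,0,z]).round(0))
for k in (-20,-16,-12,-8,-4): print(k,[proj(c,o+(k+s*60)*e+[0,0,31.7]).round(0).tolist() for s in (-1,1)])
"
```

```text
[ 535. -425.  178.]
[ 541.2 -304.6   31.7] [ 549.7 -445.1   31.7] mid [ 545.4 -374.8   31.7] len 140.8 ang -86.56
[ 559.3 -335.2   45. ] [ 564.9 -423.1   45. ] mid [ 562.1 -379.2   45. ] len 88.1 ang -86.35
[ 524.3 -340.9   45. ] [ 530.2 -425.2   45. ] mid [ 527.2 -383.    45. ] len 84.5 ang -85.99
(591, 67) 50 [ 592.8 -475.3   50. ]
(577, 233) 50 [ 536.4 -478.6   50. ]
(605, 237) 50 [ 536.5 -486.4   50. ]
(620, 69) 50 [ 592.5 -483.6   50. ]
(196, 82) 44 [ 582.1 -314.1   44. ]
(194, 106) 44 [ 570.2 -315.1   44. ]
(580, 74) 44 [ 592.9 -474.7   44. ]
(221, 264) 0 [ 484.9 -316.9    0. ]
(545, 316) 0 [ 496. -492.    0.]
pred 82 -18 50 [573. 223.]
pred 92 -18 50 [608. 227.]
pred 92 41 50 [622.  50.]
pred -80 27 44 [191.  97.]
pred -80 -64 0 [222. 266.]
pred 92 -64 0 [539. 319.]
-20 [[201.0, 155.0], [441.0, 169.0]]
-16 [[208.0, 155.0], [451.0, 170.0]]
-12 [[214.0, 156.0], [461.0, 171.0]]
-8 [[221.0, 156.0], [471.0, 171.0]]
-4 [[228.0, 157.0], [482.0, 172.0]]
```

```bash
cat > plan2.py <<'E'
from clr import *
def D(th,az):
    t,a=np.radians([th,az]); return np.array([np.sin(t)*np.cos(a),np.sin(t)*np.sin(a),-np.cos(t)])
E
python3 - <<'E'
from plan2 import *
for th in (25,30,35,40,45,50):
  for az in (35,45,55,65):
    d=D(th,az); print(th,az,[check(p,d)['fore'][0] for p in [(470,-385,140),(546,-298,110),(546,-298,52),(548,-322,52),(549,-342,52)]])
E
```

```text
25 35 [117, 65, 38, 48, 55]
25 45 [118, 69, 43, 51, 57]
25 55 [116, 71, 45, 52, 57]
25 65 [113, 71, 45, 51, 54]
30 35 [121, 66, 41, 51, 58]
30 45 [121, 71, 47, 55, 60]
30 55 [119, 73, 49, 55, 59]
30 65 [113, 72, 48, 53, 55]
35 35 [125, 66, 44, 53, 60]
35 45 [125, 72, 49, 57, 62]
35 55 [121, 73, 51, 57, 60]
35 65 [114, 72, 50, 53, 54]
40 35 [129, 66, 46, 55, 62]
40 45 [128, 72, 52, 59, 64]
40 55 [123, 73, 53, 58, 61]
40 65 [114, 71, 50, 52, 53]
45 35 [134, 66, 49, 59, 66]
45 45 [131, 72, 54, 61, 67]
45 55 [124, 73, 54, 59, 62]
45 65 [113, 69, 49, 51, 52]
50 35 [138, 67, 54, 64, 71]
50 45 [134, 72, 57, 65, 70]
50 55 [126, 72, 55, 60, 63]
50 65 [113, 66, 48, 50, 51]
```

```bash
cat > t2.py <<'E'
from h import *
d=np.array([.5,.5,-.7071])
def T2(p):
    z=d/np.linalg.norm(d); e=np.array([.06,-.998,0]); x=e-z*(e@z); x/=np.linalg.norm(x); M=np.c_[x,np.cross(z,x),z]
    s,Mc=st(); print('rotvec',np.degrees(Ro.from_matrix(Mc.T@M).as_rotvec()).round(1))
    for q in p: print(q,'shift',(Mc.T@(np.array(q)-s['eef_pos'])/10).round(2).tolist())
    return M,Mc,s
E
python3 -c "
from t2 import *
T2([(470,-388,40),(465,-388,130),(500,-345,135),(545,-292,125)])"
```

```text
10.125 [-1.0124, 0.7912, 1.3781, 0.4859, 1.1294, 0.2027] [504.6, -384.8, 23.6] [-0.1 -0.2 -0.1]
[[0.939, 0.153, 0.306], [0.055, -0.95, 0.306], [0.338, -0.271, -0.901]]
rotvec [20.8  3.5 82.5]
(470, -388, 40) shift [-2.72, -0.67, -2.64]
(465, -388, 130) shift [-0.14, -3.18, -10.9]
(500, -345, 135) shift [3.55, -6.87, -8.97]
(545, -292, 125) shift [7.73, -10.94, -5.06]
```

step_arm(increments=[[[-1.5,-0.3,-1.2],[0,0,0],15],[[-2.7,-0.7,-2.6],[0,0,0],0],[[-1.6,-1.8,-6.5],[0,0,0],0],[[-0.2,-3.2,-10.9],[0,0,0],0],[[-0.2,-3.2,-10.9],[2.6,0.4,10.3],0],[[-0.2,-3.2,-10.9],[5.2,0.9,20.6],0],[[-0.2,-3.2,-10.9],[7.8,1.3,30.9],0],[[-0.2,-3.2,-10.9],[10.4,1.7,41.2],0]])

```text
time_s: 11.12
eef_pos: [463.4, -388.3, 130.6]
ee_rot: [-0.284, 0.909, -0.283, 0.111]
force: [0.6, 0.5, 0.4]
grip_width: 0.0
grip_force: 0.0
```

```bash
python3 -c "
from t2 import *
T2([(465,-388,130),(500,-345,135),(545,-290,125)])"
```

```text
11.125 [-1.1238, 0.6714, 1.3451, 0.5558, 1.4474, 0.8875] [463.4, -388.3, 130.6] [0.6 0.5 0.4]
[[0.816, -0.451, 0.363], [-0.577, -0.679, 0.454], [0.042, -0.58, -0.814]]
rotvec [10.4  1.7 41. ]
(465, -388, 130) shift [0.11, -0.06, 0.13]
(500, -345, 135) shift [0.5, -4.85, 2.94]
(545, -290, 125) shift [0.96, -10.03, 7.89]
```

step_arm(increments=[[[0,0,0],[2.6,0.4,10.2],0],[[0,0,0],[5.2,0.8,20.5],0],[[0,0,0],[7.8,1.3,30.8],0],[[0,0,0],[10.4,1.7,41],0],[[0.3,-2.5,1.5],[10.4,1.7,41],0],[[0.5,-4.9,2.9],[10.4,1.7,41],0],[[0.7,-7.5,5.4],[10.4,1.7,41],0],[[0.9,-9.5,7.4],[10.4,1.7,41],0]])

```text
time_s: 12.12
eef_pos: [540.6, -294.1, 125.7]
ee_rot: [-0.38, 0.724, -0.573, 0.043]
force: [1.0, 0.6, 0.5]
grip_width: -0.001
grip_force: 0.0
```

```bash
python3 -c "
from t2 import *
M,Mc,s=T2([(546.7,-296,75),(546.7,-296,52),(547.5,-310,52),(549.6,-345,52)])
from clr import *
print(check(s['eef_pos'],Mc[:,2]))
c=cap('side','s3')
"
```

```text
12.125 [-0.994, 0.6455, 1.4897, 0.7959, 1.3142, 1.5797] [540.6, -294.1, 125.7] [1.  0.6 0.5]
[[0.338, -0.798, 0.499], [-0.864, -0.054, 0.501], [-0.373, -0.6, -0.708]]
rotvec [0.1 0.  0.3]
(546.7, -296, 75) shift [2.26, 2.57, 3.79]
(546.7, -296, 52) shift [3.12, 3.95, 5.42]
(547.5, -310, 52) shift [4.35, 3.96, 4.76]
(549.6, -345, 52) shift [7.45, 3.98, 3.11]
{'fore': (77, 0.55), 'tool': 113, 'q': [np.float64(-1.0), np.float64(0.65), np.float64(1.49)], 'W': [412.0, -424.0, 309.0]}
```

```bash
sed -i 's/ x=e-z\*(e@z);/ x=np.cross(z,[.998,.06,0]);/' t2.py; python3 -c "
from t2 import *
M,Mc,s=T2([(546.7,-294,125),(546.7,-294,75)])
print(M.round(3))"
```

```text
12.175 [-0.9895, 0.6458, 1.4914, 0.7972, 1.3133, 1.5804] [541.8, -291.3, 125.2] [ 2.7  3.8 -0.7]
[[0.341, -0.798, 0.497], [-0.862, -0.055, 0.503], [-0.375, -0.6, -0.707]]
rotvec [ 0.2  0.2 19.7]
(546.7, -294, 125) shift [0.41, -0.36, 0.12]
(546.7, -294, 75) shift [2.28, 2.64, 3.65]
[[ 0.05  -0.865  0.5  ]
 [-0.832  0.241  0.5  ]
 [-0.553 -0.441 -0.707]]
```

step_arm(increments=[[[0.2,-0.2,0.1],[0,0,6.5],0],[[0.4,-0.4,0.1],[0,0,13],0],[[0.4,-0.4,0.1],[0.2,0.2,19.7],0],[[0.9,0.4,1],[0.2,0.2,19.7],0],[[1.3,1.2,1.9],[0.2,0.2,19.7],0],[[1.8,2,2.8],[0.2,0.2,19.7],0],[[2.3,2.6,3.65],[0.2,0.2,19.7],0],[[2.3,2.6,3.65],[0.2,0.2,19.7],0]])

```text
time_s: 13.18
eef_pos: [545.9, -297.2, 73.8]
ee_rot: [0.382, -0.615, 0.69, 0.021]
force: [-0.2, -0.1, 0.5]
grip_width: 0.002
grip_force: 0.0
```

```bash
python3 -c "
from t2 import *
M,Mc,s=T2([(546.7,-296,52),(547.2,-305,52),(549.6,-345,52)])
from clr import *
print(check(s['eef_pos'],Mc[:,2]), s['tau'].round(1))
c=cap('side','s4'); a=np.load('pics/side0.npz')['img']
for p in [s['eef_pos'],(548.2,-322,55.7)]: print(proj(c,p).round(1))
c=cap('wrist','w8'); print(proj(c,(548.2,-322,55.7)).round(0),proj(c,s['eef_pos']).round(0))
"
```

```text
13.175 [-0.9897, 0.7321, 1.495, 0.8196, 1.2466, 1.8573] [545.9, -297.2, 73.8] [-0.2 -0.1  0.5]
[[0.048, -0.864, 0.501], [-0.832, 0.243, 0.499], [-0.553, -0.441, -0.707]]
rotvec [-0.1 -0.  -0.1]
(546.7, -296, 52) shift [1.11, 0.92, 1.64]
(547.2, -305, 52) shift [1.86, 0.66, 1.22]
(549.6, -345, 52) shift [5.2, -0.52, -0.66]
{'fore': (60, 0.62), 'tool': 119, 'q': [np.float64(-0.99), np.float64(0.73), np.float64(1.49)], 'W': [416.0, -426.0, 257.0]} [ -0.1 -51.8 -19.4   1.5   1.   -0.1]
[339.3 177.1]
[339.6 187.6]
[321. 201.] [321. 260.]
```

```bash
python3 -c "
from h import *
c=dict(np.load('pics/w8.npz'));g=c['img'].mean(2)
for u in (280,300,321,340,360): print(u,g[120:300:5,u].astype(int).tolist())
for k in range(-330,-310,4): print(k,proj(c,(548,k,55.7)).round(0))
"
```

```text
280 [185, 174, 114, 111, 121, 203, 244, 242, 245, 245, 245, 245, 150, 26, 21, 22, 215, 241, 241, 241, 34, 44, 15, 240, 240, 240, 240, 241, 244, 14, 14, 19, 22, 15, 12, 18]
300 [192, 193, 190, 186, 187, 188, 191, 192, 187, 78, 107, 113, 119, 15, 17, 22, 24, 216, 241, 240, 233, 75, 39, 15, 235, 240, 240, 15, 13, 25, 21, 14, 15, 19, 14, 20]
321 [181, 182, 180, 178, 180, 186, 189, 182, 185, 183, 189, 187, 185, 182, 188, 187, 11, 16, 166, 241, 234, 234, 197, 43, 14, 14, 11, 9, 12, 11, 9, 11, 10, 26, 26, 21]
340 [156, 158, 153, 164, 162, 164, 166, 166, 171, 176, 178, 176, 176, 175, 176, 183, 184, 11, 13, 195, 234, 234, 234, 227, 33, 15, 76, 14, 15, 16, 19, 9, 11, 15, 9, 20]
360 [114, 114, 118, 120, 119, 122, 122, 129, 133, 137, 139, 140, 146, 147, 147, 155, 15, 20, 17, 15, 198, 234, 234, 235, 234, 34, 24, 18, 231, 231, 230, 231, 230, 231, 69, 14]
-330 [317. 190.]
-326 [319. 195.]
-322 [321. 201.]
-318 [323. 206.]
-314 [325. 211.]
```

step_arm(increments=[[[0.35,0.3,0.5],[0,0,0],0],[[0.7,0.6,1],[0,0,0],0],[[1.1,0.9,1.6],[0,0,0],0],[[1.4,0.8,1.45],[0,0,0],0],[[1.7,0.7,1.3],[0,0,0],0],[[1.95,0.6,1.15],[0,0,0],0],[[2.2,0.52,1.02],[0,0,0],0],[[2.45,0.45,0.9],[0,0,0],0]])

```text
time_s: 14.28
eef_pos: [548.0, -312.1, 53.3]
ee_rot: [0.382, -0.615, 0.689, 0.021]
force: [-0.5, 3.6, 2.2]
grip_width: 0.002
grip_force: 2.4
```

```bash
python3 -c "
from t2 import *
M,Mc,s=T2([(548.3,-325,52),(549.6,-345,52)])
print(s['tau'].round(1))
c=cap('wrist','w9'); g=c['img'].mean(2)
for u in (310,321,335): print(u,g[150:270:4,u].astype(int).tolist())
"
```

```text
14.275 [-1.0007, 0.7846, 1.4589, 0.8197, 1.2416, 1.837] [548.0, -312.1, 53.3] [-0.5  3.6  2.2]
[[0.049, -0.864, 0.502], [-0.832, 0.242, 0.499], [-0.553, -0.442, -0.707]]
rotvec [-0.1 -0.  -0. ]
(548.3, -325, 52) shift [1.15, -0.28, -0.53]
(549.6, -345, 52) shift [2.82, -0.88, -1.47]
[ -1.8 -53.1 -19.8   1.2   0.   -0. ]
310 [163, 163, 164, 164, 163, 172, 169, 170, 172, 180, 181, 183, 185, 179, 179, 183, 193, 188, 190, 188, 193, 195, 185, 186, 80, 65, 69, 68, 67, 69]
321 [142, 142, 145, 151, 153, 157, 161, 159, 160, 164, 166, 168, 166, 167, 173, 179, 180, 182, 181, 178, 181, 186, 187, 109, 104, 100, 14, 13, 9, 13]
335 [114, 112, 122, 124, 124, 128, 130, 130, 134, 137, 104, 108, 108, 109, 111, 155, 156, 159, 162, 162, 162, 105, 110, 108, 110, 108, 74, 61, 60, 62]
```

step_arm(increments=[[[0.25,-0.09,-0.14],[0,0,0],0],[[0.5,-0.17,-0.28],[0,0,0],0],[[0.75,-0.26,-0.42],[0,0,0],0],[[1.0,-0.35,-0.57],[0,0,0],0],[[1.2,-0.42,-0.68],[0,0,0],0],[[1.4,-0.49,-0.79],[0,0,0],0],[[1.6,-0.56,-0.9],[0,0,0],0],[[1.8,-0.63,-1.02],[0,0,0],0]])

```text
time_s: 15.32
eef_pos: [549.2, -334.1, 53.2]
ee_rot: [0.382, -0.615, 0.689, 0.02]
force: [0.4, 4.2, 5.0]
grip_width: 0.001
grip_force: 3.2
```

```bash
cat >> t2.py <<'E'
def gap(f):
    c=cap('wrist',f); g=c['img'].mean(2); t=cap('top',f+'t'); k=t['img'].mean(2)
    for x in range(-70,-10,10): pass
    o=np.array([552.5,-394,0]);e=np.array([.06,-.998,0])
    us=[proj(t,o+x*e+[0,0,55.7]) for x in range(30,96,3)]
    print('top',[int(k[int(round(v)),int(round(u))]) for u,v in us])
    us=[proj(c,o+x*e+[0,0,55.7]) for x in range(30,96,3)]
    print('wrist',[int(g[int(round(v)),int(round(u))]) if 0<=u<640 and 0<=v<400 else -1 for u,v in us])
E
python3 -c "
from t2 import *
M,Mc,s=T2([(549.6,-345,53)])
gap('w10')"
```

```text
15.325 [-1.0183, 0.8128, 1.4003, 0.8048, 1.2716, 1.8504] [549.2, -334.1, 53.2] [0.4 4.2 5. ]
[[0.049, -0.864, 0.502], [-0.832, 0.243, 0.498], [-0.552, -0.442, -0.707]]
rotvec [-0.1 -0.1 -0. ]
(549.6, -345, 53) shift [0.92, -0.29, -0.51]
top [180, 179, 179, 180, 180, 179, 180, 181, 176, 176, 177, 175, 175, 176, 161, 152, 141, 94, 111, 112, 58, 20]
wrist [196, 195, 195, 195, 193, 196, 191, 191, 188, 190, 191, -1, -1, -1, -1, -1, -1, -1, -1, -1, -1, -1]
```

step_arm(increments=[[[0.12,-0.04,-0.07],[0,0,0],0],[[0.24,-0.08,-0.13],[0,0,0],0],[[0.35,-0.12,-0.2],[0,0,0],0],[[0.45,-0.16,-0.26],[0,0,0],0],[[0.55,-0.19,-0.31],[0,0,0],0],[[0.62,-0.21,-0.35],[0,0,0],0]])

```text
time_s: 16.18
eef_pos: [549.5, -341.3, 53.2]
ee_rot: [0.382, -0.615, 0.689, 0.021]
force: [0.8, 4.7, 5.0]
grip_width: 0.005
grip_force: 3.5
```

```bash
python3 -c "
from t2 import *
M,Mc,s=T2([(549.6,-345,53)])
gap('w11')"
```

```text
16.175 [-1.0239, 0.8225, 1.3801, 0.8001, 1.2823, 1.8549] [549.5, -341.3, 53.2] [0.8 4.7 5. ]
[[0.049, -0.864, 0.502], [-0.832, 0.243, 0.498], [-0.552, -0.442, -0.707]]
rotvec [-0.1 -0.1 -0. ]
(549.6, -345, 53) shift [0.32, -0.09, -0.17]
top [179, 180, 180, 179, 180, 180, 180, 179, 177, 176, 177, 176, 176, 176, 176, 176, 163, 98, 110, 112, 56, 23]
wrist [197, 196, 199, 196, 194, 196, 195, 195, 195, 193, 194, 193, 192, -1, -1, -1, -1, -1, -1, -1, -1, -1]
```

Two to four millimetres remain. I'll creep 1 mm at a time and watch the force.

step_arm(increments=[[[0.05,-0.02,-0.03],[0,0,0],0],[[0.1,-0.03,-0.06],[0,0,0],0],[[0.15,-0.05,-0.08],[0,0,0],0],[[0.18,-0.06,-0.1],[0,0,0],0]])

```text
time_s: 16.77
eef_pos: [549.6, -342.8, 53.2]
ee_rot: [0.383, -0.615, 0.689, 0.021]
force: [0.1, 6.3, 6.2]
grip_width: 0.003
grip_force: 4.9
```

step_arm(increments=[[[0.04,-0.01,-0.02],[0,0,0],0],[[0.08,-0.03,-0.05],[0,0,0],0],[[0.08,-0.03,-0.05],[0,0,0],0]])

```text
time_s: 17.15
eef_pos: [549.6, -343.0, 53.2]
ee_rot: [0.383, -0.615, 0.689, 0.022]
force: [-0.9, 10.4, 6.4]
grip_width: 0.001
grip_force: 6.2
```

```bash
python3 -c "
from t2 import *
M,Mc,s=T2([(548.3,-320,54),(547.5,-310,110)])
t=cap('top','t12');k=t['img'].mean(2);o=np.array([552.5,-394,0]);e=np.array([.06,-.998,0])
print([(x,int(cv2.getRectSubPix(k.astype('float32'),(1,1),tuple(map(float,proj(t,o+x*e+[0,0,55.7]))))[0,0])) for x in range(68,96,2)])"
```

```text
17.15 [-1.0254, 0.8267, 1.3726, 0.7983, 1.2891, 1.857] [549.6, -343.0, 53.2] [-0.9 10.4  6.4]
[[0.05, -0.864, 0.5], [-0.831, 0.242, 0.502], [-0.555, -0.441, -0.706]]
rotvec [-0.   0.1 -0.1]
(548.3, -320, 54) shift [-1.96, 0.63, 1.03]
(547.5, -310, 110) shift [-5.9, -1.53, -2.46]
[(68, 176), (70, 177), (72, 176), (74, 176), (76, 177), (78, 172), (80, 149), (82, 117), (84, 113), (86, 113), (88, 104), (90, 74), (92, 34), (94, 19)]
```

step_arm(increments=[[[-0.2,0.06,0.1],[0,0,0],0],[[-0.5,0.17,0.28],[0,0,0],0],[[-1.1,0.37,0.6],[0,0,0],0],[[-1.9,0.6,1.0],[0,0,0],0],[[-2.9,0.1,0.2],[0,0,0],0],[[-4.2,-0.6,-0.9],[0,0,0],0],[[-5.5,-1.3,-2.1],[0,0,0],0],[[-5.9,-1.5,-2.5],[0,0,0],0]])

```text
time_s: 18.2
eef_pos: [547.5, -311.8, 112.0]
ee_rot: [0.382, -0.616, 0.689, 0.019]
force: [0.2, 0.5, -1.6]
grip_width: -0.003
grip_force: 0.0
```

```bash
python3 -c "
from t2 import *
st()
t=cap('top','t13');k=t['img'].mean(2);o=np.array([552.5,-394,0]);e=np.array([.06,-.998,0])
f=lambda r:[(x,int(cv2.getRectSubPix(k.astype('float32'),(1,1),tuple(map(float,proj(t,o+x*e+[0,0,55.7]))))[0,0])) for x in r]
print(f(range(70,96,2)))
c=cap('wrist','w13');g=c['img'].mean(2)
print([(x,int(cv2.getRectSubPix(g.astype('float32'),(1,1),tuple(map(float,proj(c,o+x*e+[0,0,55.7]))))[0,0])) for x in range(-60,0,3)])
# end face from the wrist view; bystanders unchanged outside the arm area
a=np.load('pics/top0.npz')['img'].mean(2); d=np.abs(a-k)>40
for nm,(u,v,w,h) in dict(jar=(262,106,24,26),tape=(368,186,38,36),batt=(346,220,20,18),marker=(358,250,72,16),fob=(336,270,16,38),spool=(210,103,36,34)).items(): print(nm,int(d[v:v+h,u:u+w].sum()))
"
```

```text
18.2 [-1.001, 0.6941, 1.4426, 0.7965, 1.3126, 1.9156] [547.5, -311.8, 112.0] [ 0.2  0.5 -1.6]
[[0.049, -0.863, 0.503], [-0.834, 0.242, 0.497], [-0.55, -0.444, -0.708]]
[(70, 176), (72, 176), (74, 176), (76, 176), (78, 172), (80, 148), (82, 116), (84, 111), (86, 113), (88, 104), (90, 73), (92, 33), (94, 17)]
[(-60, 16), (-57, 17), (-54, 17), (-51, 15), (-48, 109), (-45, 109), (-42, 96), (-39, 97), (-36, 99), (-33, 189), (-30, 190), (-27, 190), (-24, 190), (-21, 190), (-18, 190), (-15, 189), (-12, 190), (-9, 190), (-6, 190), (-3, 189)]
jar 0
tape 0
batt 0
marker 0
fob 190
spool 0
```

```bash
python3 -c "
from h import *
for f in ('top0','t13','w10t'):
    im=np.load('pics/%s.npz'%f)['img']; s=im[262:315,328:360].mean(2); ys,xs=np.where(s>75); print(f,len(xs),xs.min()+328,xs.max()+328,ys.min()+262,ys.max()+262); print(s[::5,::4].astype(int).tolist())"
```

```text
top0 456 328 359 272 314
[[32, 34, 52, 36, 36, 24, 25, 20], [26, 29, 39, 36, 32, 31, 25, 23], [24, 34, 40, 44, 82, 25, 26, 32], [33, 27, 28, 211, 218, 115, 29, 30], [25, 28, 20, 206, 216, 142, 28, 29], [29, 35, 25, 191, 217, 179, 31, 29], [29, 35, 21, 167, 217, 189, 27, 27], [30, 34, 30, 153, 217, 202, 23, 25], [30, 35, 33, 116, 217, 210, 25, 28], [33, 30, 26, 34, 44, 27, 27, 32], [150, 86, 73, 113, 89, 123, 117, 101]]
t13 792 328 359 262 314
[[118, 104, 81, 37, 33, 21, 28, 26], [120, 105, 81, 32, 28, 30, 24, 27], [120, 106, 83, 84, 82, 22, 22, 35], [122, 106, 108, 177, 218, 116, 23, 27], [122, 121, 150, 170, 218, 143, 28, 32], [148, 155, 99, 177, 218, 180, 32, 30], [124, 117, 98, 122, 187, 191, 28, 29], [125, 103, 13, 98, 155, 140, 26, 23], [20, 18, 20, 75, 158, 149, 15, 15], [17, 21, 17, 23, 36, 17, 20, 21], [100, 71, 56, 78, 77, 92, 75, 66]]
w10t 1061 328 359 262 314
[[127, 148, 140, 129, 117, 94, 31, 25], [151, 147, 138, 129, 114, 88, 23, 25], [151, 146, 138, 128, 112, 88, 28, 33], [150, 144, 138, 126, 114, 90, 96, 31], [150, 145, 138, 129, 110, 144, 57, 15], [150, 145, 128, 127, 153, 104, 40, 8], [148, 147, 153, 127, 119, 99, 12, 15], [154, 120, 120, 122, 142, 140, 14, 11], [121, 121, 78, 72, 160, 150, 12, 18], [79, 22, 22, 22, 35, 13, 12, 20], [98, 72, 57, 78, 77, 93, 77, 65]]
```

The fob hasn't moved: the difference is the arm hanging over it in the image, plus its shadow. The pole's left end is at block x ≈ -37 (expected -38), so it is against the stop, and the fingers are clear. Handing in.

```bash
python3 -c "
from rig import ctrl
print(ctrl.finish_job())"
```

```text
the job is handed in; nothing more can be done
None
```

I rolled the pole up the ramp into the groove and pushed it by its end until it butted against the stop plate (peak reading about 12 N). The fingers are clear, the other items look unmoved in the last top view, and I handed the job in at about 18 s; no verdict came back.

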